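# Stand up the parts basket and hang it on the free hook

### The job

The red parts basket is lying on its side on the bench. Stand it upright on the black rubber mat, fully on it, and let go; then take it by its handle and hang it by the handle on the free hook, the one without the blue basket, and let go there. Set it down and hang it gently, never letting it drop, and leave the blue basket and everything else on the bench where it is.

Things in the scene. Friction and masses are not known exactly. Their poses are not given: they have to be found in the camera images.
- basket: Red basket, about 0.26 kg: open box 66 mm wide, 64 thick, 70 deep, 4 mm walls, stiff D handle in its middle plane. It starts lying on a 66 x 70 side. Axes: x from closed bottom to handle, y along width and handle bar, z through the thickness (up as it lies). Origin: centre of the side it lies on; box x -35 (bottom) to 35 (open rim), y -33 to 33, z 0 to 64. Grip it over its flat ends (normal to y).
- basket_foot (a point): Centre of the outside of the basket's closed bottom (basket x = -35, y = 0, z = 32 mm); axes as the basket's.
- basket_handle (a point): Centre of the handle's bar (basket x 115, y 0, z 32 mm), 150 mm from the underside of the bottom; axes as the basket's. Black rod 10 mm thick, along y for 50 mm either way; at its ends two 6 mm wire legs run 58 mm straight towards the box, then slope in to the ends of its rim. Below the bar 75 mm are clear.
- mat: Black rubber mat, 180 x 180 x 4 mm, fixed; origin at the centre of its underside, x and y along its edges, z up. (Other fixed equipment, up to 175 mm high: a vice and a hub motor more than 0.55 m to either side of the base axis, drawers, bins and a box more than 0.74 m ahead of it; a flat chainring lies near the base.)
- free_stand: Heavy steel stand, fixed, with the free hook. Origin: centre of the underside of its 130 x 110 x 12 mm base, under the post (16 mm thick, 228 mm high). The hook leaves the top of the post along the stand's -x.
- free_hook (a point): Seat of the free hook: upper side of its 8 mm round prong, 75 mm in front of the post (stand -x), 224 mm above the bench; axes as the stand's, z up. From the post the prong slopes down 12 mm to the seat, is level within 10 mm of it, then turns up to a tip 30 mm in front of the seat, its top 26 mm above it. The stand has nothing higher.
- busy_stand: The twin of the free stand, fixed, whose hook already holds the blue basket; same sizes, origin and axes.
- blue_basket: Blue twin of the red basket, hanging on the busy stand's hook. Leave alone. Origin: centre of the underside of its box, about 80 mm above the bench; z up to its handle, y along the handle bar.
- oil_bottle: Yellow oil bottle, 46 mm across, 130 mm high, standing loose; origin at the centre of its underside. Leave alone.
- spray_can: Green spray can, 54 mm across, 160 mm high, standing loose; origin at the centre of its underside. Leave alone.
- jar: Jar with red cap, 64 mm across, 75 mm high, standing loose; origin at the centre of its underside. Leave alone.
- pedal: Black bicycle pedal, 100 x 68 x 22 mm, spindle 25 mm beyond it along x, lying loose; origin at the centre of its underside. Leave alone.
- hub: Aluminium wheel hub, 58 mm across, 90 mm high, standing loose on end; origin at the centre of its underside. Leave alone.
- spanner: Spanner 170 mm long lying loose along its x; origin under its middle. Leave alone.
Mind the look-alikes: they are no part of the job. What is shaped like the basket but purple is not meant.

How it is judged:
By the outcome, as a careful person would: the job done as asked, in the order asked, and still so for the second after the job is handed in, with the robot touching nothing.
It also fails if it takes over 72 s, if anything falls off the work surface, if the arm or the gripper's body presses on something with over 40 N, if the wrist force passes 120 N, or if a joint passes its speed limit or range.

### The arm

A 6-joint arm with a two-finger parallel gripper is mounted at the origin on the work surface. World frame = base frame: x ahead of the robot, y to its left, z up, the work surface at z = 0. Lengths are in m, angles in rad, forces in N, time in s.
With the tool pointing down it reaches from about 0.225 to 0.875 m from the base axis. Payload 3.4 kg.
Tool frame: the origin (TCP) lies midway between the tips of the shut fingers; the grasp point (between the pads) lies 19 mm behind it (pinch_z is the distance from the TCP to the grasp point, in m); z points along the fingers, y is the line along which they close (so a half turn about z gives the same grasp; the last joint's range is limited). The gripper opens to 85 mm and grips with 20 to 120 N. Pads are 22 mm wide; open, the fingers measure 114 mm over their backs; the gripper's body (76 mm by 85 mm) begins 54 mm behind the grasp point. The pads swing forward as they close: fully open they stand 13 mm farther back than shut.
Start: joints at [1.224, 0.276, 1.505, -0, 1.361, -0.121], TCP at [0.129, 0.56, 0.231] pointing down, gripper open.
Joint ranges: [-2.89, 2.89], [-0.75, 2.08], [0.22, 2.7], [-1.18, 4.32], [0.11, 2.71], [-2.7, 2.7]. Speed limits (rad/s): [2.57, 2.57, 3.14, 3.14, 3.14, 3.14].

### API

Orientations are given as a unit quaternion [w, x, y, z].
In Python, from rig import get_state, get_image, sign_off, pinch_z gives the robot as it stands.
- The arm moves only by the tool send_rows, never from a script. Its argument "steps" is one flat list of numbers, 5 for each row, row after row: the gripper's target within -1 to 1 (fully open at 1, half-way at 0, shut at -1), then the shift along the tool's x, y, z in cm, then the turn about the tool's z in degrees. In form: [gripper, x, y, z, roll, gripper, x, y, z, roll, ...]. A call has 1 to 12 rows; each row shifts and turns the commanded pose from where the row before left it, along the tool's axes as they then stand; what a row does not reach is not made up. A row lasts 1/10 s, in which the tool goes at most 50 mm and 8.59 degrees, less where a joint would pass 70% of its speed; a pose out of reach is approached as far as the arm can. A call is refused whole if a number of a shift passes 5 or a number of a turn 8.59, either way. A call with a gripper value outside its range is refused whole. The fingers move at their own pace and stop on an object; "newtons" is the grip in N (left out, the last holds). Time passes only in rows, so rows that do not move let the fingers close. It gives the time, the measured TCP pose, the force, the opening and the grip force at its end, in the units of the state.
- get_state(): the state, without advancing time (a new reading comes with each control period).
- get_image(name): name is "scene" or "top"; returns a dict with "color" (480x640x3 uint8, red, green, blue), "mtx" (3x3 intrinsics, pixels), "T" (4x4, takes a point from camera to world coordinates). Camera axes: x right, y down, z forward; pixel columns grow to the right and rows downward; lengths in m; the calibration is good to about 2 mm. A picture is of the moment at which its call begins. There is no depth.
- sign_off(): hands the job in; it is judged then, once.
The state is a dict: "clock": time; "qpos": joint angles; "qd": joint speeds; "effort": joint torques, N m; "position": TCP position; "ee_rot": TCP orientation; "contact_force": force on the tool from outside, world axes, zero at the start; "moment": the same for the moment, N m; "width": finger opening in m; "gripper_force": force on a finger pad.
Only numpy, scipy, OpenCV 4.12 (cv2) and the standard library are available. Lean on these libraries where they do the work, as an engineer would, in place of code of your own. Each camera call takes 0.05 s, during which the arm holds its last target. There are 200 camera calls.

## Working session

There is one attempt and no reset: what is moved stays moved. The work goes in short steps, Python scripts to look and compute and a tool call to move; the robot and the scene stay as the last step left them, time stands still between calls to the robot, and variables do not carry over. Pictures are saved under pics/ and viewed, at most 10 in all, crops included, and the job is handed in when it is done.

Besides the shell and the picture viewer there is one more tool, called after ">>>" as a command line: name --argument value ..., lists and objects as JSON in quotes. send_rows: Moves the arm, as the interface text tells. Its arguments: {"type":"object","properties":{"steps":{"type":"array"},"newtons":{"type":"number"}},"required":["steps"]}

```bash
ls; mkdir -p pics; python3 - <<'E'
from rig import get_state,get_image,pinch_z
import cv2,numpy as np
np.set_printoptions(precision=4,suppress=True)
print(pinch_z,get_state())
for n in("scene","top"):
    d=get_image(n);cv2.imwrite(f"pics/{n}0.png",d["color"][:,:,::-1]);print(n,d["mtx"],d["T"])
E
```

```text
pics
0.0187 {'clock': 0.0, 'qpos': array([ 1.224 ,  0.2766,  1.5062, -0.    ,  1.3607, -0.121 ]), 'qd': array([ 0.0008, -0.    ,  0.0008,  0.0026, -0.0011, -0.0014]), 'effort': array([  0.0009, -41.6775, -24.5812,  -0.    ,   0.011 ,   0.    ]), 'position': array([0.1286, 0.5599, 0.2304]), 'ee_rot': array([-0.0002,  0.1127,  0.9936, -0.0009]), 'contact_force': array([-0.5491,  0.0111, -0.3231]), 'moment': array([0.0252, 0.0211, 0.0144]), 'gripper_force': 0.0, 'width': 0.08517034392388258}
scene [[438.6463   0.     317.2481]
 [  0.     438.6463 237.2818]
 [  0.       0.       1.    ]] [[ 0.5556  0.63   -0.5426  1.1868]
 [ 0.8313 -0.4101  0.3752 -0.4357]
 [ 0.0139 -0.6595 -0.7515  1.0942]
 [ 0.      0.      0.      1.    ]]
top [[624.2812   0.     310.5614]
 [  0.     624.2812 231.8945]
 [  0.       0.       1.    ]] [[ 0.0278 -0.9791  0.2016  0.1707]
 [-0.9996 -0.0285 -0.0008  0.0302]
 [ 0.0066 -0.2015 -0.9795  1.7817]
 [ 0.      0.      0.      1.    ]]
```

View pics/scene0.png

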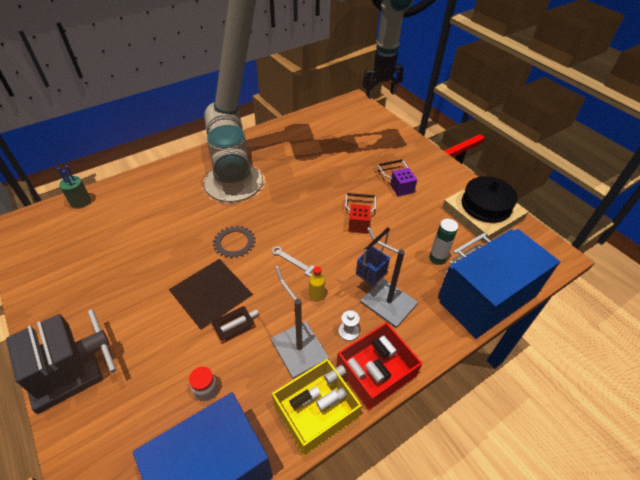

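View pics/top0.png

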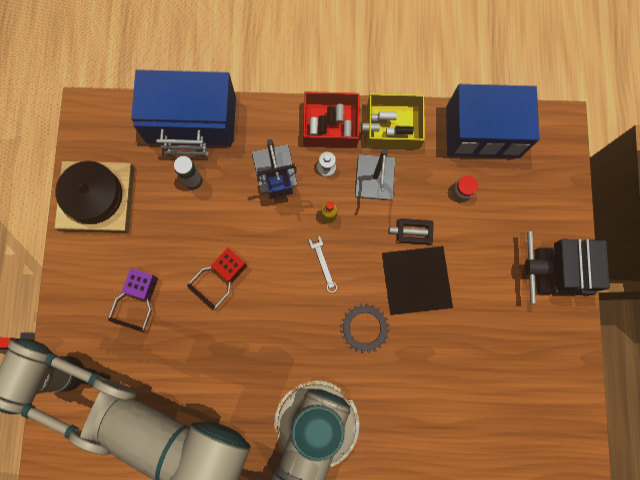

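Look-alikes for the red basket: the purple basket at scene (403,181) / top (139,284), the blue basket at scene (372,264) / top (283,185), and the red bin at scene (378,362) / top (331,120). The red basket I want is at scene (360,217) / top (229,264). The free stand is at top (375,175). The mat is at top (417,280). I'll check this in one close crop.

```bash
python3 - <<'E'
import cv2,numpy as np
t=cv2.imread("pics/top0.png");s=cv2.imread("pics/scene0.png")
def c(im,x,y,w,h,W,H):
    return cv2.resize(im[y:y+h,x:x+w],(W,H),interpolation=cv2.INTER_CUBIC)
a=c(t,180,240,80,80,400,300) if 0 else c(t,180,240,80,60,400,300)
b=c(t,345,140,80,60,400,300)
d=c(s,260,260,80,120,400,600)[:300] if 0 else c(s,255,255,106,80,400,300)
e=c(s,320,180,80,60,400,300)
cv2.imwrite("pics/crop0.png",np.vstack([np.hstack([a,b]),np.hstack([d,e])]))
E
```

```text
(no output)
```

View pics/crop0.png

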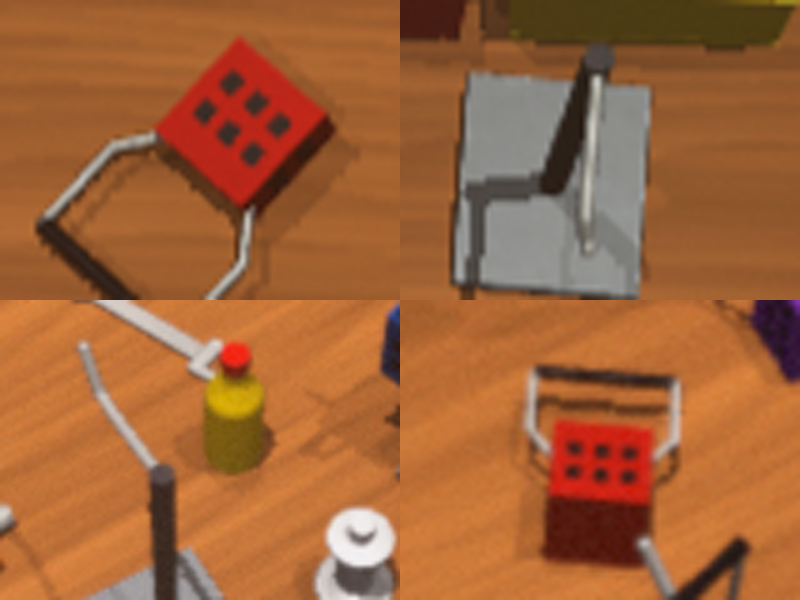

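The crop shows the red basket lying with its perforated side up and its handle pointing towards the robot. The bar runs from top (188,285) to (213,307). The free hook goes from its post top at (385,152) to its tip at (383,190).

```bash
cat > h.py <<'E'
import numpy as np,cv2
from scipy.optimize import least_squares
C={"scene":(np.array([[438.6463,0,317.2481],[0,438.6463,237.2818],[0,0,1]]),np.array([[.5556,.63,-.5426,1.1868],[.8313,-.4101,.3752,-.4357],[.0139,-.6595,-.7515,1.0942]])),
"top":(np.array([[624.2812,0,310.5614],[0,624.2812,231.8945],[0,0,1]]),np.array([[.0278,-.9791,.2016,.1707],[-.9996,-.0285,-.0008,.0302],[.0066,-.2015,-.9795,1.7817]]))}
def proj(c,P):
    K,T=C[c];q=(np.atleast_2d(P)-T[:,3])@T[:,:3]@K.T
    return q[:,:2]/q[:,2:]
def back(c,uv,z):
    K,T=C[c];d=T[:,:3]@np.linalg.solve(K,[*uv,1]);return T[:,3]+d*(z-T[2,3])/d[2]
def place(p,P):
    c,s=np.cos(p[2]),np.sin(p[2]);P=np.array(P,float)
    return np.c_[c*P[:,0]-s*P[:,1]+p[0],s*P[:,0]+c*P[:,1]+p[1],P[:,2]]
def fit(p0,obs):
    f=lambda p:np.concatenate([(proj(c,place(p,M))-U).ravel() for c,M,U in obs])
    r=least_squares(f,p0,loss="soft_l1");return r.x,np.round(f(r.x).reshape(-1,2),1).tolist()
E
python3 - <<'E'
from h import *
np.set_printoptions(precision=4,suppress=True)
mm=lambda L:np.array(L)/1000.
# basket order: (bottom,+y?),...
T=mm([[-35,-33,64],[-35,33,64],[35,33,64],[35,-33,64],[115,50,32],[115,-50,32]])
p,r=fit([.5,.2,2.4],[("top",T,[[246.4,264.4],[227.6,247.6],[211.4,265.6],[228.6,281.6],[188.4,285],[213,307]][0:0] or [[227.6,247.6],[246.4,264.4],[228.6,281.6],[211.4,265.6],[213,307],[188.4,285]]),
 ("scene",T,[[369,220.6],[349.6,219],[351.6,204.4],[370.8,205.4],[347,194.4],[375,196.2]])])
print("basket",p,r)
S=mm([[65,55,12],[65,-55,12],[-65,-55,12],[-65,55,12],[0,0,228],[-105,0,250]])
p,r=fit([.7,-.1,0],[("top",S,[[359,154.4],[395,157.6],[393,199.6],[356,197.6],[384.6,151.6],[382.6,190]]),("scene",S[4:],[[298,301.4],[277,267.5]])])
print("stand",p,r, place(p,mm([[-75,0,224],[-105,0,250]])))
M=mm([[90,90,4],[90,-90,4],[-90,-90,4],[-90,90,4]])
p,r=fit([.4,-.2,0],[("top",M,[[383,253],[444,247],[452,307],[390,314]])]);print("mat",p,r)
for n,uv,z in[("oil",(330,213),.06),("oilscn",(329,207),.13),("pedal",(412,231),.02),("hub",(327,163),.08),("spanner",(322,265),0),("blue hook tip",(285,185),.25)]:print(n,back("top",uv,z))
E
```

```text
basket [0.4266 0.2562 2.4295] [[0.3, -0.6], [-1.4, -1.7], [-1.1, -0.4], [-1.0, -0.3], [0.4, 0.8], [-0.5, -1.3], [-0.2, 0.1], [-1.2, -0.3], [-1.6, -0.7], [-1.1, 0.2], [-0.7, -0.4], [-0.4, 0.5]]
stand [ 0.7063 -0.1574 -0.0575] [[-0.8, -0.1], [0.1, -0.2], [-0.5, 0.0], [-0.9, -1.1], [-0.4, 1.4], [0.1, -0.6], [-1.3, 2.6], [-1.4, -0.6]] [[ 0.6315 -0.1531  0.224 ]
 [ 0.6015 -0.1514  0.25  ]]
mat [ 0.4049 -0.2809  0.1227] [[-0.6, -1.0], [0.0, -0.7], [0.8, 1.4], [-0.1, 0.4]]
oil [ 0.5813 -0.0248  0.06  ]
oilscn [ 0.5813 -0.0194  0.13  ]
pedal [ 0.5445 -0.2637  0.02  ]
hub [ 0.7226 -0.0124  0.08  ]
spanner [ 0.441  -0.0069  0.    ]
blue hook tip [0.6058 0.0973 0.25  ]
```

>>> send_rows --steps '[0,-3.2,-2.2,0,0,0,-3.2,-2.2,0,0,0,-3.2,-2.2,0,0,0,-3.2,-2.2,0,0,0,-3.2,-2.2,0,0,0,-3.2,-2.2,0,0,0,-3.2,-2.2,0,0,0,-3.3,-2.2,0,0,0,0,0,0,8.5,0,0,0,0,8.5,0,0,0,0,8.5,0,0,0,0,8.5]' --newtons 20

```text
clock: 1.3
position: [0.3397, 0.3309, 0.2309]
ee_rot: [-0.0, 0.401, 0.916, -0.0]
contact_force: [-0.3, 0.6, 0.3]
width: 0.0426
gripper_force: 0.0
```

>>> send_rows --steps '[0,0,0,0,8.5,0,0,0,0,8.5,0,0,0,0,8.5,0,0,0,0,8.5,0,0,0,0,8.5,0,0,0,0,8.5,0,0,0,0,8.5,0,0,0,0,8.5,0,0,0,0,8.5,0,0,0,0,7.3,0,0,0,2,0,0,0,0,0,0]'

```text
clock: 2.5
position: [0.3382, 0.3302, 0.2092]
ee_rot: [0.001, 0.909, 0.417, -0.003]
contact_force: [-0.4, 0.7, -0.7]
width: 0.0427
gripper_force: 0.0
```

>>> send_rows --steps '[0,0.2,0,4,0,0,0,0,4,0,0,0,0,4,0,0,0,0,3,0,0,0,0,2,0,0,0,0,1.5,0,0,0,0,1,0,0,0,0,0,0]'

```text
clock: 3.3
position: [0.3406, 0.3325, 0.0154]
ee_rot: [0.0, 0.909, 0.417, -0.001]
contact_force: [-0.1, 0.0, -0.1]
width: 0.0429
gripper_force: 0.0
```

>>> send_rows --steps '[-1,0,0,0,0,-1,0,0,0,0,-1,0,0,0,0,-1,0,0,0,0,-1,0,0,0,0,-1,0,0,0,0,-1,0,0,0,0]' --newtons 20

```text
clock: 4.0
position: [0.3415, 0.3333, 0.0166]
ee_rot: [-0.0, 0.909, 0.417, 0.001]
contact_force: [0.9, 1.8, 2.5]
width: 0.0095
gripper_force: 20.9
```

```bash
python3 - <<'E'
from rig import get_image,get_state
import cv2,numpy as np
s=get_image("scene")["color"][100:280,260:500,::-1];t=get_image("top")["color"][200:380,100:340,::-1]
cv2.imwrite("pics/g1.png",np.hstack([cv2.resize(s,(400,300)),cv2.resize(t,(400,300))]))
E
```

```text
(no output)
```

View pics/g1.png

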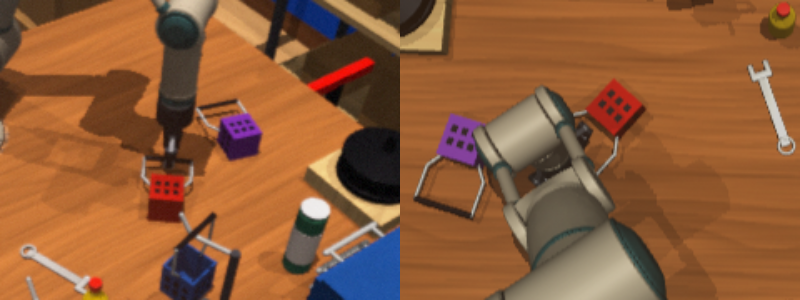

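The gripper holds the bar and the basket hasn't shifted. Next I'll swing it up about its bottom edge.

>>> send_rows --steps '[-1,0,0.35,-1.3,0,-1,0,0.43,-1.26,0,-1,0,0.58,-1.22,0,-1,0,0.64,-1.16,0,-1,0,0.78,-1.1,0,-1,0,0.83,-1.03,0,-1,0,0.95,-0.95,0,-1,0,1.0,-0.87,0,-1,0,0,0,0]'

```text
clock: 5.0
position: [0.3853, 0.2962, 0.1064]
ee_rot: [0.0, 0.909, 0.416, 0.001]
contact_force: [0.6, 0.1, -0.3]
width: 0.0084
gripper_force: 19.5
```

```bash
python3 - <<'E'
from rig import get_image,get_state
import cv2,numpy as np
s=get_image("scene")["color"][100:280,260:500,::-1];t=get_image("top")["color"][200:380,100:340,::-1]
cv2.imwrite("pics/g2.png",np.hstack([cv2.resize(s,(400,300)),cv2.resize(t,(400,300))]))
E
```

```text
(no output)
```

View pics/g2.png

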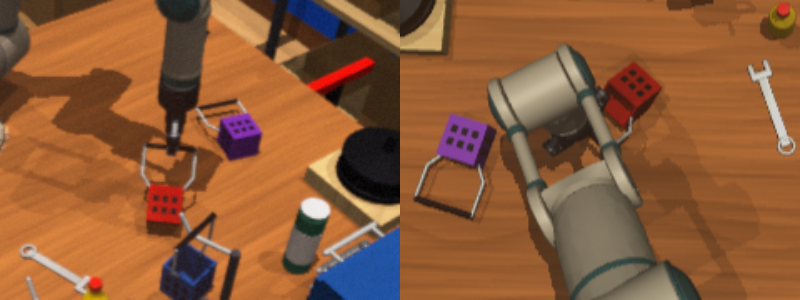

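The picture shows the basket tilting up on its bottom edge. The bar, at crop (142,145) to (197,152), is near the fingertips. I'll check whether it has slipped in the pads.

```bash
python3 - <<'E'
from h import *
from rig import get_image
for z in(.1064,.1254):print(z,proj("scene",[.3853,.2962,z]),proj("top",[.3853,.2962,z]))
s=get_image("scene")["color"][150:255,320:425,::-1];t=get_image("top")["color"][225:330,185:290,::-1]
cv2.imwrite("pics/g3.png",np.hstack([cv2.resize(x,(400,400),interpolation=2) for x in(s,t)]))
E
```

```text
0.1064 [[362.38204943 190.86123769]] [[210.10417937 276.33434948]]
0.1254 [[362.91092733 186.57669256]] [[209.02859507 275.39582652]]
```

View pics/g3.png

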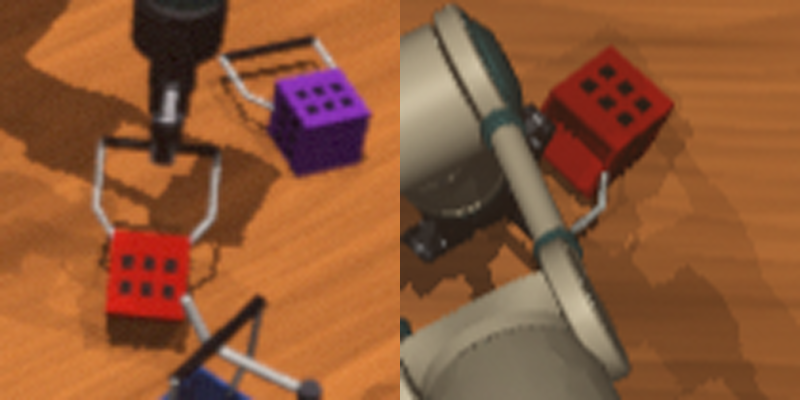

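>>> send_rows --steps '[-1,0,0,0,0,-1,0,0,-0.6,0,-1,0,1.1,-0.77,0,-1,0,1.15,-0.7,0,-1,0,1.2,-0.57,0,-1,0,1.26,-0.47,0,-1,0,1.3,-0.35,0,-1,0,1.31,-0.25,0,-1,0,0,0,0]' --newtons 35

```text
clock: 6.1
position: [0.4408, 0.2477, 0.1426]
ee_rot: [0.0, 0.909, 0.416, 0.001]
contact_force: [0.4, 0.2, -1.8]
width: 0.0086
gripper_force: 34.7
```

>>> send_rows --steps '[-1,0,1.33,-0.14,0,-1,0,1.34,0,0,-1,0,1.33,0,0,-1,0,1.3,0,0,-1,0,0,0,0,-1,0,0,0,0]'

```text
clock: 6.7
position: [0.4789, 0.214, 0.1435]
ee_rot: [-0.0, 0.909, 0.416, -0.0]
contact_force: [-0.5, -0.2, -2.5]
width: 0.0087
gripper_force: 34.5
```

```bash
python3 - <<'E'
from h import *
from rig import get_image,get_state
st=get_state();p=st["position"];print(p,st["contact_force"],st["width"])
print(proj("scene",p),proj("scene",p+[0,0,.019]))
s=get_image("scene")["color"][150:270,310:430,::-1];t=get_image("top")["color"][210:330,170:290,::-1]
cv2.imwrite("pics/g4.png",np.hstack([cv2.resize(x,(400,400),interpolation=2) for x in(s,t)]))
E
```

```text
[0.47886576 0.21400731 0.14349567] [-0.49730847 -0.21759083 -2.54581005] 0.008717028770744838
[[360.89172314 209.35755701]] [[361.44817826 204.91865782]]
```

View pics/g4.png

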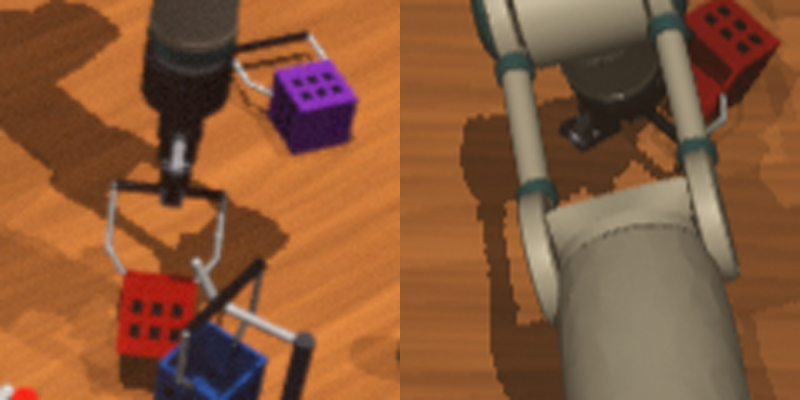

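```bash
cat >> h.py <<'E'
def pose(bar,yaw,pitch):
    "basket frame -> world, pitch 0 lying, 90 deg upright; bar centre given"
    c,s=np.cos(yaw),np.sin(yaw);h=np.array([c,s,0]);y=np.array([-s,c,0]);u=np.array([0,0,1.])
    R=np.c_[np.cos(pitch)*h+np.sin(pitch)*u,y,-np.sin(pitch)*h+np.cos(pitch)*u]
    return lambda P:(np.array(P,float)-[115,0,32])/1000@R.T+bar
E
python3 - <<'E'
from h import *
F=[[35,33,64],[35,-33,64],[-35,-33,64],[-35,33,64]]
us=np.array([[348.1,231.6],[368.8,234],[367,256.5],[346,255.6]])
us=us[[0,1,2,3]]
ends=[[115,50,32],[115,-50,32]];ue=np.array([[310+113/3.33,150+185/3.33],[310+225/3.33,150+195/3.33]])
ut=np.array([[256.4,220.5],[269.9,237],[283.1,222.9]]);Ft=[F[1],F[0],F[3]]
def f(q):
    g=pose(q[:3],2.4295,q[3])
    return np.r_[(proj("scene",g(F))-us).ravel(),(proj("scene",g(ends))-ue).ravel(),(proj("top",g(Ft))-ut).ravel()]
r=least_squares(f,[.479,.214,.155,.8],loss="soft_l1");print(r.x,np.degrees(r.x[3]),np.round(f(r.x),1))
g=pose(r.x[:3],2.4295,r.x[3]);print(g([[-35,0,0],[-35,0,64]]))
E
```

```text
[0.46599197 0.22154356 0.13713519 0.70240011] 40.24456162919592 [-1.3  0.1 -0.1 -0.1 -0.7  0.5 -1.5 -0.9  0.1  0.3 -1.3  0.4 -5.3 -2.7
 -1.3 -3.3 -0.6  0.3]
[[0.53701366 0.16023949 0.01580206]
 [0.56831341 0.13322236 0.06465286]]
```

The basket now hangs from the gripper at about 45°. I'll back away from the blue basket, lift, and finish standing it up on the rubber mat, which should grip the edge better.

>>> send_rows --steps '[-1,0,0,-1,0,-1,0,-2,-1,0,-1,0,-2,-1.5,0,-1,0,-2,-1.5,0,-1,0,-2,-1.5,0,-1,0,0,-1.5,-6,-1,0,0,-1,-6.5,-1,0,0,0,-6.5,-1,0,0,0,-6.5,-1,0,0,0,-6,-1,0,0,0,-6,-1,0,0,0,0]' --newtons 35

```text
clock: 8.0
position: [0.4179, 0.2668, 0.2345]
ee_rot: [0.0, 0.727, 0.687, 0.0]
contact_force: [1.0, -0.5, -2.9]
width: 0.0086
gripper_force: 34.4
```

>>> send_rows --steps '[-1,-2,-0.3,0,0,-1,-3.5,-0.6,0,0,-1,-3.5,-0.6,0,0,-1,-3.5,-0.6,0,0,-1,-3.5,-0.6,0,0,-1,-3.5,-0.6,0,0,-1,-3.5,-0.6,0,0,-1,-3.5,-0.6,0,0,-1,-3.5,-0.6,0,0,-1,-3.5,-0.6,0,0,-1,-3.5,-0.6,0,0,-1,-3.5,-0.6,0,0]'

```text
clock: 9.2
position: [0.3258, -0.1352, 0.2344]
ee_rot: [0.001, 0.728, 0.686, 0.0]
contact_force: [1.2, -0.6, -1.9]
width: 0.0085
gripper_force: 34.4
```

>>> send_rows --steps '[-1,-3.5,-0.6,0,0,-1,-3.5,-0.6,0,0,-1,-3.5,-0.6,0,0,-1,-2.8,-0.6,0,0,-1,-1.5,-0.6,0,0,-1,0,0,0,0,-1,0,0,0,0]'

```text
clock: 9.9
position: [0.2881, -0.2795, 0.2338]
ee_rot: [-0.0, 0.727, 0.686, 0.0]
contact_force: [-1.0, -0.4, -1.6]
width: 0.0084
gripper_force: 34.4
```

```bash
python3 - <<'E'
from h import *
from rig import get_image,get_state
st=get_state();p=st["position"];print(p,st["contact_force"],st["width"],st["ee_rot"])
print(proj("scene",p),proj("scene",p+[0,0,.019]))
s=get_image("scene")["color"][150:330,150:330,::-1];t=get_image("top")["color"][200:380,340:520,::-1]
cv2.imwrite("pics/g5.png",np.hstack([cv2.resize(x,(400,400),interpolation=2) for x in(s,t)]))
E
```

```text
[ 0.28808785 -0.27950593  0.23383132] [-1.02094342 -0.40550791 -1.62512935] 0.00843406660348848 [-2.68976633e-04  7.27441233e-01  6.86169862e-01  3.17218144e-04]
[[176.97706958 214.17636054]] [[175.37591616 209.2326173 ]]
```

View pics/g5.png

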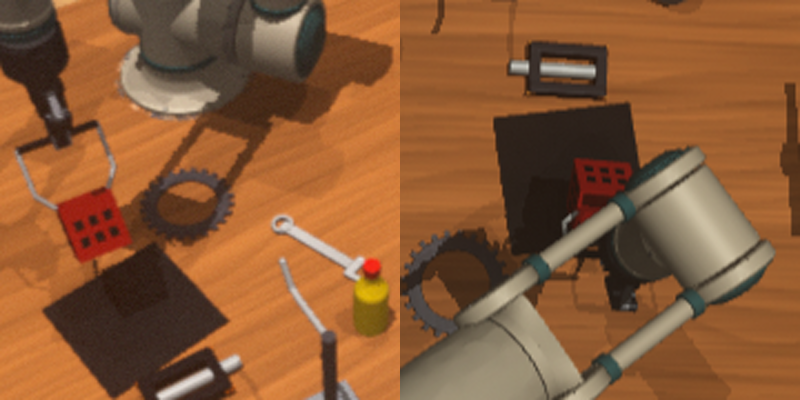

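```bash
python3 - <<'E'
from h import *
yaw=np.radians(180-3.3)
F=[[35,33,64],[35,-33,64],[-35,33,64],[-35,-33,64],[115,50,32],[115,-50,32]]
us=np.array([[176.1,241.4],[199.5,234.2],[186,267.9],[209,260.7],[157.7,217.5],[195,206.2]])
def f(q):return (proj("scene",pose([.288,q[1],q[0]],yaw,q[2])(F))-us).ravel()
r=least_squares(f,[.243,-.2795,.8]);print(r.x,np.degrees(r.x[2]),np.round(f(r.x),1))
print(pose([.288,r.x[1],r.x[0]],yaw,r.x[2])([[-35,0,0],[-35,0,64]]))
E
```

```text
[ 0.24387612 -0.28097961  0.75110656] 43.035236030551786 [-0.1  2.1  0.5  0.   0.5  0.2  1.1 -2.4 -0.4  0.9 -1.6 -0.9]
[[ 0.37565619 -0.28603384  0.11811903]
 [ 0.41926044 -0.28854804  0.16489881]]
```

>>> send_rows --steps '[-1,0,0,2,0,-1,0,0,3,0,-1,0,0,3,0,-1,0,0,2,0,-1,0,0,0.7,0,-1,0,0,0.3,0,-1,0,0,0.2,0,-1,0,0,0,0,-1,0,0,0,0]'

```text
clock: 10.9
position: [0.288, -0.2796, 0.1232]
ee_rot: [0.0, 0.726, 0.688, -0.001]
contact_force: [-5.0, 0.4, 7.1]
width: 0.0082
gripper_force: 35.4
```

>>> send_rows --steps '[-1,0,0,0.3,0,-1,0,0,0,0]'

```text
clock: 11.1
position: [0.2879, -0.2798, 0.1202]
ee_rot: [0.0, 0.726, 0.688, -0.001]
contact_force: [-4.1, 0.7, 6.9]
width: 0.0081
gripper_force: 35.5
```

>>> send_rows --steps '[-1,0,0.55,-0.36,0,-1,0,0.58,-0.34,0,-1,0,0.6,-0.32,0,-1,0,0.6,-0.3,0,-1,0,0.6,-0.27,0,-1,0,0.63,-0.24,0]' --newtons 22

```text
clock: 11.7
position: [0.3244, -0.282, 0.137]
ee_rot: [-0.0, 0.727, 0.687, 0.0]
contact_force: [0.3, 0.9, -2.2]
width: 0.0083
gripper_force: 34.5
```

>>> send_rows --steps '[-1,0,0.64,-0.22,0,-1,0,0.64,-0.19,0,-1,0,0.65,-0.16,0,-1,0,0.66,-0.13,0,-1,0,0.66,-0.1,0,-1,0,0,0,0]'

```text
clock: 12.3
position: [0.3573, -0.2843, 0.1451]
ee_rot: [0.001, 0.727, 0.687, 0.0]
contact_force: [-0.4, -0.3, -2.3]
width: 0.0079
gripper_force: 34.5
```

```bash
python3 - <<'E'
from h import *
from rig import get_image,get_state
st=get_state();p=st["position"];print(p,st["contact_force"],st["width"],st["ee_rot"])
print(proj("scene",p),proj("scene",p+[0,0,.019]))
s=get_image("scene")["color"][180:330,150:300,::-1];t=get_image("top")["color"][210:360,360:510,::-1]
cv2.imwrite("pics/g6.png",np.hstack([cv2.resize(x,(400,400),interpolation=2) for x in(s,t)]))
E
```

```text
[ 0.35728001 -0.28430697  0.14511885] [-0.41731542 -0.28861983 -2.27335303] 0.007925820200036694 [5.17025841e-04 7.26601727e-01 6.87058687e-01 1.52027233e-04]
[[192.06057931 252.10609968]] [[190.67430826 247.7234969 ]]
```

View pics/g6.png

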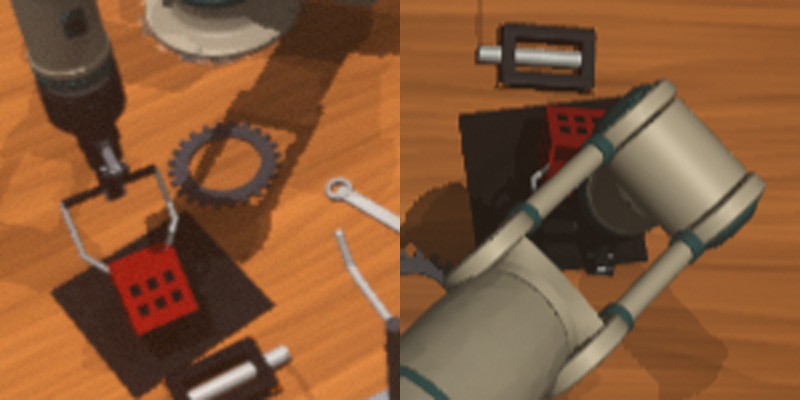

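```bash
cat >> h.py <<'E'
YAW=np.radians(180-3.3)
BF=[[35,33,64],[35,-33,64],[-35,33,64],[-35,-33,64],[115,50,32],[115,-50,32]]
def pitchfit(us,x,y,z,p0=.8,F=BF):
    us=np.array(us,float)
    f=lambda q:(proj("scene",pose([x,q[1],q[0]],YAW,q[2])(F))-us).ravel()
    r=least_squares(f,[z,y,p0],loss="soft_l1");print("z,y",r.x[:2],"pitch",np.degrees(r.x[2]),np.round(r.fun,1))
    print(pose([x,r.x[1],r.x[0]],YAW,r.x[2])([[-35,0,0],[-35,0,64]]))
E
python3 - <<'E'
from h import *
u=np.array([[110,263],[172,243],[135,335],[197,305],[62,205],[155,168]])/2.667+[150,180]
pitchfit(u,.3573,-.2843,.155)
E
```

```text
z,y [ 0.1565702  -0.28653296] pitch 36.37187377764042 [-0.3  2.1 -0.2 -0.3  0.8 -0.8  0.7  0.1 -0.4 -0.  -0.5 -0. ]
[[ 0.45893219 -0.29239303  0.04185072]
 [ 0.49682277 -0.29457779  0.09338256]]
```

>>> send_rows --steps '[-0.8,0,0,0,0,-0.8,0,0,0,0]' --newtons 20

```text
clock: 12.6
position: [0.3558, -0.2838, 0.1449]
ee_rot: [-0.0, 0.727, 0.687, -0.0]
contact_force: [-0.4, 0.2, -2.1]
width: 0.0087
gripper_force: 27.9
```

>>> send_rows --steps '[-0.8,0,1.5,-0.5,0,-0.8,0,2,0,0,-0.79,0,1,0,0,-0.79,0,0,0,0,-0.78,0,0,0,0,-0.78,0,0,0,0]' --newtons 20

```text
clock: 13.2
position: [0.4002, -0.2861, 0.1497]
ee_rot: [-0.001, 0.727, 0.687, -0.0]
contact_force: [0.1, 0.3, -2.4]
width: 0.0092
gripper_force: 9.2
```

>>> send_rows --steps '[-0.77,0,0,0,0,-0.77,0,0,0,0]'

```text
clock: 13.4
position: [0.4006, -0.2865, 0.1501]
ee_rot: [-0.0, 0.727, 0.687, -0.0]
contact_force: [0.2, -0.7, -2.2]
width: 0.0098
gripper_force: 2.0
```

```bash
python3 - <<'E'
from h import *
from rig import get_image,get_state
st=get_state();p=st["position"];print(p,st["contact_force"],st["moment"],st["width"])
im=get_image("scene")["color"];hsv=cv2.cvtColor(im[180:345,120:290],cv2.COLOR_RGB2HSV)
m=((hsv[...,0]<4)|(hsv[...,0]>176))&(hsv[...,1]>200)&(hsv[...,2]>90)
c=max(cv2.findContours(m.astype(np.uint8),0,2)[0],key=cv2.contourArea)
print(cv2.boxPoints(cv2.minAreaRect(c))+[120,180],cv2.contourArea(c))
cv2.imwrite("pics/x.png",im[:,:,::-1])
E
```

```text
[ 0.4005814  -0.2864544   0.15012373] [ 0.18068377 -0.70980748 -2.24510068] [-0.07854867  0.01298446 -0.01647161] 0.009798269293935558
[[191.09590149 282.58905029]
 [208.30137634 276.13699341]
 [210.35617065 281.61643982]
 [193.1506958  288.0684967 ]] 65.0
```

```bash
cat >> h.py <<'E'
BOX=[[x,y,z] for x in(-35,35) for y in(-33,33) for z in(0,64)]
def redmask(im,win):
    h=cv2.cvtColor(im,cv2.COLOR_RGB2HSV);m=((h[...,0]<5)|(h[...,0]>174))&(h[...,1]>150)&(h[...,2]>35)
    k=np.zeros(m.shape,bool);x0,y0,x1,y1=win;k[y0:y1,x0:x1]=1;m=(m&k).astype(np.uint8)
    n,l,s,_=cv2.connectedComponentsWithStats(m);return l==1+np.argmax(s[1:,4])
def silfit(masks,x,y,zs,yaw=YAW,pit=range(20,111,2),dx=(0,)):
    best=[]
    for z in zs:
        for pt in pit:
          for d in dx:
            g=pose([x+d,y,z],yaw,np.radians(pt))(BOX);iou=1
            for c,m in masks:
                r=np.zeros(m.shape,np.uint8);cv2.fillConvexPoly(r,cv2.convexHull(np.round(proj(c,g)).astype(np.int32)),1)
                iou*=(m&(r>0)).sum()/(m|(r>0)).sum()
            best.append((round(float(iou),3),z,pt,d))
    return sorted(best)[::-1][:4]
E
python3 - <<'E'
from h import *
im=cv2.imread("pics/x.png")[:,:,::-1].copy();m=redmask(im,(130,190,290,345));print(m.sum(),np.argwhere(m).min(0),np.argwhere(m).max(0))
print(silfit([("scene",m)],.4006,-.2865,np.arange(.14,.18,.003)))
E
```

```text
174 [271 187] [289 215]
[(0.238, np.float64(0.14300000000000002), 108, 0), (0.237, np.float64(0.14300000000000002), 110, 0), (0.235, np.float64(0.14900000000000002), 110, 0), (0.235, np.float64(0.14600000000000002), 110, 0)]
```

```bash
python3 - <<'E'
from h import *
im=cv2.imread("pics/x.png")[:,:,::-1].astype(int);r,g,b=im[...,0],im[...,1],im[...,2]
print("proj",proj("scene",[[.4006,-.2865,.159],[.41,-.2865,.05]]))
for y in range(246,330,3):
    print(y,"".join("R" if r[y,x]>2.6*max(g[y,x],b[y,x]) and r[y,x]>22 else ("k" if r[y,x]<70 else ("w" if b[y,x]>90 else "."))for x in range(150,260,2)))
E
```

```text
proj [[196.69290406 259.5851783 ]
 [205.31801677 285.26818739]]
246 ...................kkkwwk..............................
249 ...................kkk.ww..............................
252 ....................kk.wwwk....k.......kk..............
255 .....................kk...kkkkk.......kkk..............
258 ......................kkkkk............................
261 ....................kkkkkk.......kkk...................
264 .................kkk.......RR..kkkkkkk.................
267 ...............k.......RRRRRRR.k.kkkkkk................
270 ...................RRRRR.RRR.R..kkkkkkkk...............
273 ..................RRRRRRRR.RRRRRkkkkkkkkkk.............
276 ...................RRRRRRRRRRRRR.kkkkkkkkkk............
279 .....................RRRRRRRRRRRRkkkkkkkkkkkk..........
282 ................kkkkRRRRRRRRRRRRRkkkkkkkkkkkkk.........
285 ..............kkkkkkkRRRRRRRRRkkR.kkkkkkkkkkkkkk.......
288 ...........kkkkkkkkkk.RRRRRkkk.kRRkkkkkkkkkkkkkk.......
291 ...........kkkkkkkkkkk.RkkkRkkRR.kkkkkkkkkkkkkkkkk.....
294 ............kkkkkkkkkkkRRkkR.kkkkkkkkkkkkkkkkkkkkkk....
297 .............kkkkkkkkkkk.Rkkkkkkkkkkkkkkkkkkkkkkk......
300 ...............kkkkkkkkkkkkkkkkkkkkkkkkkkkkkkkk........
303 ................kkkkkkkkkkkkkkkkkkkkkkkkkkkk...........
306 .................kkkkkkkkkkkkkkkkkkkkkkkkk.............
309 ..................kkkkkkkkkkkkkkkkkkkkkk....kkkk.....w.
312 ...................kkkkkkkkkkkkkkkkkkk...kkkkkkkk.wwwww
315 ....................kkkkkkkkkkkkkkkk..kkkkkkkk..kkwwww.
318 ......................kkkkkkkkkkkkkkkkkkkkk.wwww.kk....
321 .......................kkkkkkk.kkkkkkkkk.wwwwww.kkk....
324 ........................kkkkk...kkkkk.wwwwww...kkkkk...
327 .........................kk......kk.wwwww..kkkkkkkk....
```

```bash
cat >> h.py <<'E'
def redmask(im,win):
    im=im.astype(int);r,g,b=im[...,0],im[...,1],im[...,2];m=(r>2.6*np.maximum(g,b))&(r>22)
    k=np.zeros(m.shape,bool);x0,y0,x1,y1=win;k[y0:y1,x0:x1]=1
    m=cv2.morphologyEx((m&k).astype(np.uint8),cv2.MORPH_CLOSE,np.ones((7,7)))
    n,l,s,_=cv2.connectedComponentsWithStats(m);return l==1+np.argmax(s[1:,4])
E
python3 - <<'E'
from h import *
im=cv2.imread("pics/x.png")[:,:,::-1].copy();m=redmask(im,(170,255,225,310));print(m.sum(),np.argwhere(m).min(0),np.argwhere(m).max(0))
for r in silfit([("scene",m)],.4006,-.2865,np.arange(.14,.18,.003),dx=(-.01,0,.01)):print(r)
for r in silfit([("scene",m)],.4006,-.2865,[.16]):print(r)
E
```

```text
712 [263 186] [298 217]
(0.917, np.float64(0.14), 100, -0.01)
(0.908, np.float64(0.14600000000000002), 98, -0.01)
(0.906, np.float64(0.14600000000000002), 102, 0)
(0.902, np.float64(0.14600000000000002), 106, 0.01)
(0.863, 0.16, 98, 0)
(0.863, 0.16, 96, 0)
(0.823, 0.16, 100, 0)
(0.801, 0.16, 94, 0)
```

The loosened grip let the basket swing to roughly upright, and it is still held. Next I'll lower it gently onto the mat.

>>> send_rows --steps '[-0.77,0,0,0.2,0,-0.77,0,0,0.2,0,-0.77,0,0,0,0]'

```text
clock: 13.75
position: [0.4011, -0.2867, 0.1461]
ee_rot: [0.0, 0.727, 0.687, -0.0]
contact_force: [-1.0, -0.0, 1.2]
width: 0.0095
gripper_force: 2.4
```

>>> send_rows --steps '[-0.77,0,0,0.2,0,-0.77,0,0,0.2,0,-0.77,0,0,0,0]'

```text
clock: 14.05
position: [0.401, -0.2865, 0.1417]
ee_rot: [-0.0, 0.727, 0.687, -0.0]
contact_force: [-0.8, -1.4, 1.1]
width: 0.01
gripper_force: 2.5
```

>>> send_rows --steps '[-0.77,0,0,0.2,0,-0.77,0,0,0.2,0,-0.77,0,0,0,0]'

```text
clock: 14.35
position: [0.401, -0.2863, 0.1376]
ee_rot: [-0.0, 0.727, 0.687, -0.0]
contact_force: [0.4, 0.0, 1.2]
width: 0.0101
gripper_force: 2.6
```

```bash
cat > chk.py <<'E'
from h import *
from rig import get_image,get_state
st=get_state();p=st["position"];print(p,st["contact_force"],st["width"])
im=get_image("scene")["color"];m=redmask(im,(165,250,235,315));print(m.sum(),np.argwhere(m).min(0),np.argwhere(m).max(0))
for r in silfit([("scene",m)],p[0],p[1],np.arange(.135,.165,.003),pit=range(70,112,2),dx=(-.008,0,.008)):print(r)
r=np.zeros(m.shape,np.uint8);cv2.fillConvexPoly(r,cv2.convexHull(np.round(proj("scene",pose([p[0],p[1],.154],YAW,np.pi/2)(BOX))).astype(np.int32)),1)
for y in range(255,312,3):print(y,"".join(".mr#"[int(m[y,x])+2*int(r[y,x])] for x in range(170,240,1)))
E
python3 chk.py
```

```text
[ 0.40096587 -0.2863418   0.13760256] [0.39759729 0.04677901 1.19682626] 0.01006072870183899
727 [265 187] [300 218]
(0.922, np.float64(0.135), 102, 0)
(0.92, np.float64(0.14100000000000001), 104, 0.008)
(0.918, np.float64(0.14700000000000002), 102, 0.008)
(0.918, np.float64(0.138), 98, -0.008)
255 ......................................................................
258 ......................................................................
261 ......................................................................
264 ......................................................................
267 .............................mmmmmmm####r.............................
270 ......................mmmmmmm############r............................
273 .................mmmmm#####################r..........................
276 ..................###########################r........................
279 ...................############################r......................
282 ....................r##########################rr.....................
285 .....................###########################rr....................
288 ......................r#########################rr....................
291 .......................rrr#######################rr...................
294 ........................rr###################rrrrrrr..................
297 ..........................r###########rrrrrrrrrr......................
300 ...........................r###rrrrrrrrrrr............................
303 .............................rrrrrrr..................................
306 ......................................................................
309 ......................................................................
```

The mask suggests the basket leans a few degrees away from the robot (foot swung towards the base). I'll nudge the bar back until the bottom seats flat, watching the force.

>>> send_rows --steps '[-0.77,0,-0.3,0,0,-0.77,0,-0.3,0,0,-0.77,0,0,0,0]'

```text
clock: 14.7
position: [0.3943, -0.2856, 0.1374]
ee_rot: [-0.001, 0.727, 0.687, 0.0]
contact_force: [-1.0, -0.9, -1.9]
width: 0.0097
gripper_force: 2.3
```

>>> send_rows --steps '[-0.77,0,-0.3,0,0,-0.77,0,-0.3,0,0,-0.77,0,0,0,0]'

```text
clock: 15.0
position: [0.3886, -0.2856, 0.1379]
ee_rot: [-0.0, 0.727, 0.687, -0.0]
contact_force: [0.6, 0.2, -1.6]
width: 0.0098
gripper_force: 2.3
```

```bash
python3 chk.py
```

```text
[ 0.38859231 -0.28555832  0.13787829] [ 0.56794526  0.18612783 -1.60003872] 0.009840826157678187
737 [263 187] [299 218]
(0.918, np.float64(0.14400000000000002), 96, 0)
(0.918, np.float64(0.14100000000000001), 100, 0.008)
(0.913, np.float64(0.135), 98, 0)
(0.911, np.float64(0.15000000000000002), 98, 0.008)
255 ......................................................................
258 ......................................................................
261 ......................................................................
264 ...................................###rr..............................
267 .........................mmm############r.............................
270 ..................mm#####################rr...........................
273 ................r##########################r..........................
276 .................r############################........................
279 ..................rr##########################r.......................
282 ....................###########################r......................
285 .....................r##########################r.....................
288 ......................rr########################rr....................
291 .......................rr########################rr...................
294 .........................r################rrrrr.......................
297 ..........................rr######rrrrrrr.............................
300 ............................rrrrrrr...................................
303 ......................................................................
306 ......................................................................
309 ......................................................................
```

>>> send_rows --steps '[-0.77,0,-0.3,0,0,-0.77,0,0,0,0,-0.75,0,0,0,0,-0.72,0,0,0,0,-0.66,0,0,0,0,-0.5,0,0,0,0,-0.3,0,0,0,0,0,0,0,0,0,0,0,0,0,0]'

```text
clock: 15.95
position: [0.3862, -0.2856, 0.138]
ee_rot: [-0.0, 0.727, 0.687, 0.0]
contact_force: [0.2, -0.5, 0.6]
width: 0.0427
gripper_force: 0.0
```

```bash
python3 chk.py; python3 - <<'E'
from h import *
from rig import get_image
im=get_image("scene")["color"].astype(int);print(proj("scene",[[.386,-.235,.154],[.386,-.335,.154],[.386,-.285,.154]]))
for y in range(228,275,2):print(y,"".join("#" if im[y,x].max()<60 else("w" if im[y,x].min()>80 else ".") for x in range(165,235)))
E
```

```text
[ 0.38615454 -0.28563584  0.13795304] [ 0.1788632  -0.52020512  0.59465977] 0.04266105838712333
718 [263 187] [299 218]
(0.899, np.float64(0.14400000000000002), 98, 0.008)
(0.89, np.float64(0.135), 102, 0.008)
(0.89, np.float64(0.135), 94, -0.008)
(0.885, np.float64(0.15300000000000002), 96, 0.008)
255 ......................................................................
258 ......................................................................
261 ......................................................................
264 ................................rrr####...............................
267 .........................rrrrrr#########r.............................
270 ..................#######################rr...........................
273 .................###########################..........................
276 ..................############################........................
279 ...................r##########################r.......................
282 ....................r##########################r......................
285 .....................r########################
[... 1812 characters left out ...]
...............##........
258 ........................##############................................
260 ...................#.##.......########...............###..............
262 ................##............#######...............######............
264 ............w...................#####..........##..#########..........
266 .................................####.........#...###########.........
268 ...............................................w.##############.......
270 ................................................#################.....
272 .................................................##################...
274 ..................................................###################.
```

The basket stands upright on the mat, released, with the bar at about (0.387, -0.286, 0.154). Next I'll take the handle 30 mm off centre, leaving the middle of the bar free for the prong.

>>> send_rows --steps '[0,-1.0,0,0,0,0,-1.1,0,0,0,0,-1.0,0,0.3,0,0,0,0,0,0,-0.5,0,0,0,0,-0.7,0,0,0,0,-0.75,0,0,0,0,-1,0,0,0,0,-1,0,0,0,0,-1,0,0,0,0,-1,0,0,0,0]' --newtons 60

```text
clock: 17.15
position: [0.3843, -0.3164, 0.1351]
ee_rot: [-0.0, 0.727, 0.687, -0.0]
contact_force: [-1.2, -0.4, 1.2]
width: 0.0075
gripper_force: 58.6
```

>>> send_rows --steps '[-1,0,0,-0.3,0,-1,0,0,-0.5,0,-1,0,0,-1,0,-1,0,0,-2,0,-1,0,0,-2,0,-1,0,0,-2,0,-1,0,0,-2,0,-1,0,0,-1.5,0,-1,0,0,-1,0,-1,0,0,0,0,-1,0,0,0,0]'

```text
clock: 18.25
position: [0.3842, -0.3163, 0.2577]
ee_rot: [-0.0, 0.727, 0.687, 0.0]
contact_force: [-0.6, 0.6, -2.1]
width: 0.0083
gripper_force: 58.5
```

```bash
python3 - <<'E'
from h import *
from rig import get_image,get_state
st=get_state();p=st["position"];print(p,st["contact_force"],st["width"],proj("scene",p))
im=get_image("scene")["color"];cv2.imwrite("pics/y.png",im[:,:,::-1])
m=redmask(im,(150,215,240,290));print(m.sum(),np.argwhere(m).min(0),np.argwhere(m).max(0))
for r in silfit([("scene",m)],p[0],p[1]+.03,np.arange(.258,.29,.003),pit=range(70,112,2),dx=(-.008,0,.008)):print(r)
im=im.astype(int)
print(proj("scene",[p+[0,.08,.016],p+[0,-.02,.016]]))
for y in range(186,250,2):print(y,"".join("#" if im[y,x].max()<60 else("w" if im[y,x].min()>80 else ("R" if m[y,x] else ".")) for x in range(150,230)))
E
```

```text
[ 0.38417999 -0.31632573  0.25769655] [-0.58302018  0.61966439 -2.07375041] 0.008344325808471937 [[175.50796742 236.12203104]]
846 [236 177] [274 211]
(0.905, np.float64(0.267), 98, 0.008)
(0.905, np.float64(0.261), 100, 0.008)
(0.892, np.float64(0.27), 96, 0.008)
(0.89, np.float64(0.258), 98, 0)
[[203.74387843 219.26287675]
 [166.36226908 235.15501118]]
186 ######.############...####............................wwwwwwwwwwwwwwwwwww.......
188 ###############.....#######............................wwwwwwwwwwwwwwwwwwwwwwwww
190 #########........##########...........................wwwwwwwwwwwwwwwwwwwwwwwwww
192 .............###############..........................w..wwwwwwwwwwwwwwwwwwwwwww
194 #############################..............................wwwwwwwwwwwwwwwwwwwww
196 #############################................................wwwwwwwwwwwwwwwwwww
198 ############################................................ww...wwwwwwwwwwwwwww
200 ############################...........................................wwwwwwwww
202 ##########################.................................
[... 1276 characters left out ...]
....................
234 ................w......######...................................................
236 ........................######................RRRR..............................
238 .........................................RRRRRRRRRR.............................
240 .....................................RRRRRRRRRRRRRRR............................
242 ..............................RRRRRRRRRRRRRRRRRRRRRRR...........................
244 ...........................RRRRRRRRRRRRRRRRRRRRRRRRRRRR.........................
246 ...........................RRRRRRRRRRRRRRRRRRRRRRRRRRRRR.............w..........
248 ............................RRRRRRRRRRRRRRRRRRRRRRRRRRRRR.......................
```

>>> send_rows --steps '[-1,0.8,0.8,0,0,-1,1.7,1.6,0,0,-1,2,1.9,0,0,-1,2,1.9,0,0,-1,2,1.9,0,0,-1,2,1.9,0,0,-1,2,1.7,0,0,-1,1.4,1.3,0,0,-1,0.8,0.7,0,0,-1,0,0,0,0,-1,0,0,0,0]'

```text
clock: 19.4
position: [0.529, -0.1776, 0.2575]
ee_rot: [-0.0, 0.727, 0.687, -0.001]
contact_force: [0.8, -0.0, -1.7]
width: 0.0077
gripper_force: 58.5
```

```bash
python3 - <<'E'
from h import *
from rig import get_image,get_state
st=get_state();p=st["position"];print(p,st["ee_rot"],st["contact_force"],st["width"],proj("scene",p))
s=get_image("scene")["color"];t=get_image("top")["color"]
def c(im,x,y,w,h):return cv2.resize(np.ascontiguousarray(im[y:y+h,x:x+w,::-1]),(400,400),interpolation=2)
cv2.imwrite("pics/g7.png",np.hstack([c(s,210,220,120,120),c(t,320,130,120,120)]))
E
```

```text
[ 0.52895462 -0.1776239   0.25750097] [-4.79061416e-04  7.26654794e-01  6.87002337e-01 -6.07786010e-04] [ 0.78908547 -0.02752045 -1.71619402] 0.0077008880123086475 [[251.36732511 250.05492508]]
```

View pics/g7.png

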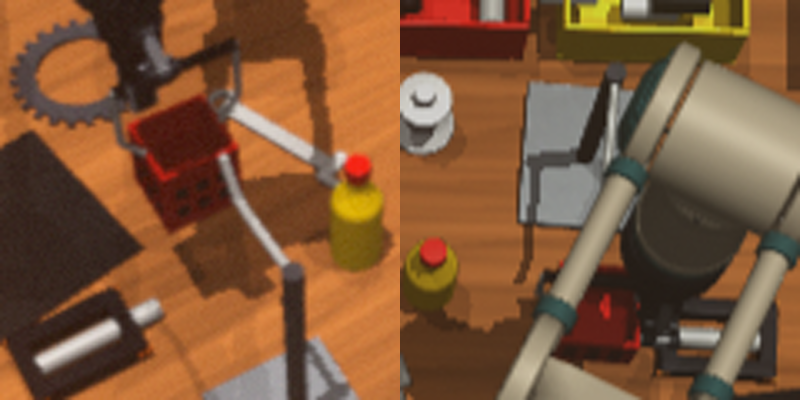

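The picture shows the basket hanging upright in front of the free hook. The hook tip is at crop (223,157) and the right end of the bar at crop (238,42). The blue basket and the bottle haven't been touched.

```bash
python3 - <<'E'
from h import *
p=np.array([.529,-.1776,.2575]);tx=np.array([.056,.998,0])
for z in(.013,.016,.019):print(z,proj("scene",[p+.08*tx+[0,0,z],p+.03*tx+[0,0,z],p-.02*tx+[0,0,z]]).round(1).tolist())
print(proj("scene",[[.6015,-.1514,.25],[.6315,-.1531,.224],[.7063,-.1574,.228]]))
E
```

```text
0.013 [[280.0, 234.5], [261.9, 242.0], [243.3, 249.8]]
0.016 [[279.9, 233.7], [261.9, 241.2], [243.2, 249.0]]
0.019 [[279.9, 232.9], [261.8, 240.5], [243.1, 248.2]]
[[275.57053898 266.87355459]
 [281.82918747 281.98726622]
 [296.67527729 303.94217241]]
```

>>> send_rows --steps '[-1,0,0.8,0,0,-1,0,1.5,0,0,-1,0,1.6,0,0,-1,0,1.6,0,0,-1,0,1.6,0,0,-1,0,1.5,0,0,-1,0,1,0,0,-1,0,0.5,0,0,-1,0,0,0,0,-1,0,0,0,0]'

```text
clock: 20.5
position: [0.6297, -0.1833, 0.2579]
ee_rot: [-0.0, 0.727, 0.687, -0.0]
contact_force: [-0.0, 0.5, -1.6]
width: 0.008
gripper_force: 58.5
```

>>> send_rows --steps '[-1,0,0,0.7,0,-1,0,0,1,0,-1,0,0,1,0,-1,0,0,0.7,0,-1,0,0,0.4,0,-1,0,0,0.2,0,-1,0,0,0,0]'

```text
clock: 21.2
position: [0.6303, -0.1832, 0.2177]
ee_rot: [-0.0, 0.727, 0.687, -0.0]
contact_force: [-0.4, -0.4, -1.5]
width: 0.0082
gripper_force: 58.5
```

>>> send_rows --steps '[-1,0,0,0.2,0,-1,0,0,0.2,0,-1,0,0,0,0]'

```text
clock: 21.5
position: [0.6302, -0.1832, 0.2138]
ee_rot: [-0.0, 0.727, 0.687, -0.0]
contact_force: [-0.5, -0.3, -1.7]
width: 0.0079
gripper_force: 58.5
```

>>> send_rows --steps '[-1,0,0,0.1,0,-1,0,0,0.1,0,-1,0,0,0,0]'

```text
clock: 21.8
position: [0.6302, -0.1832, 0.2119]
ee_rot: [-0.0, 0.727, 0.687, 0.0]
contact_force: [0.1, -0.3, -1.5]
width: 0.0081
gripper_force: 58.5
```

>>> send_rows --steps '[-1,0,0,0.1,0,-1,0,0,0.1,0,-1,0,0,0,0]'

```text
clock: 22.1
position: [0.6304, -0.1833, 0.21]
ee_rot: [0.0, 0.727, 0.687, 0.0]
contact_force: [-0.1, 0.6, -0.9]
width: 0.0081
gripper_force: 58.5
```

>>> send_rows --steps '[-1,0,0,0.1,0,-1,0,0,0.1,0,-1,0,0,0,0]'

```text
clock: 22.4
position: [0.6305, -0.1834, 0.209]
ee_rot: [0.001, 0.727, 0.687, 0.0]
contact_force: [-1.5, -0.1, 4.8]
width: 0.0076
gripper_force: 59.1
```

```bash
python3 - <<'E'
from h import *
from rig import get_image,get_state
st=get_state();p=st["position"];print(p,st["contact_force"],st["moment"])
im=get_image("scene")["color"].astype(int)
print(proj("scene",[[.6315,-.1531,.229],[.6343,-.1031,.229],[.6015,-.1514,.25]]))
m=redmask(im,(250,250,325,350))
for y in range(252,340,2):print(y,"".join("#" if im[y,x].max()<60 else("w" if im[y,x].min()>75 else ("R" if m[y,x] else ".")) for x in range(235,330)))
E
```

```text
[ 0.63046798 -0.18340383  0.20896579] [-1.50300176 -0.07148034  4.7754894 ] [0.10564017 0.22174702 0.05464618]
[[281.7321688  280.77836508]
 [299.9006525  272.43189669]
 [275.57053898 266.87355459]]
252 wwww.w.........#######################.##########..............................................
254 ................#########............############.ww...........................................
256 ................#################################.wwwww........................................
258 ................#################################...wwwwwww....................................
260 .................################################......wwwwwwwww...............................
262 ..................##############################........wwwwwwwwwwww...........................
264 ...................###########################..............wwwwwwwwwww........................
266 .....................########################..................wwwwwwwwwwwwwwww................
268 ........................####################......................wwwwwwwwwwwww................
2
[... 2798 characters left out ...]

326 ...#############.............................R...............#####..wwwwwww....................
328 ################.............................................#####..wwwwwwww...................
330 ############.................................................#####..wwwwwwwwww.................
332 ########.....................................................######...wwwwwwwww................
334 ####......................................wwwwwww.....wwwwww.######.wwwwwwwwwwww...............
336 .......................................wwwwwwwwwwwwwwwwwwwwww.#####.wwwwwwwwwwwww..............
338 ....................................wwwwwwwwwwwwwwwwwwwwwwwww.####.wwwwwwwwwwwwwwww............
```

The load has gone from the gripper to the hook: Fz changed from -1.6 to +4.8 N, and the bar lies where expected over the seat. Now I'll release slowly.

>>> send_rows --steps '[-1,0,0,-0.05,0,-0.85,0,0,0,0,-0.8,0,0,0,0,-0.78,0,0,0,0,-0.76,0,0,0,0,-0.74,0,0,0,0,-0.7,0,0,0,0,-0.6,0,0,0,0,-0.4,0,0,0,0,-0.1,0,0,0,0,-0.1,0,0,0,0]'

```text
clock: 23.55
position: [0.6303, -0.1832, 0.2085]
ee_rot: [-0.0, 0.727, 0.687, 0.0]
contact_force: [0.7, 0.4, -0.9]
width: 0.0382
gripper_force: 0.0
```

>>> send_rows --steps '[-0.1,0,0,-0.5,0,-0.1,0,0,-1,0,-0.1,0,0,-2,0,-0.1,0,0,-3,0,-0.1,0,0,-3,0,-0.1,0,0,-3,0,-0.1,0,-3,0,0,-0.1,0,-4,0,0,-0.1,0,-4,0,0,-0.1,0,-4,0,0,-0.1,0,-3,0,0,-0.1,0,0,0,0]'

```text
clock: 24.75
position: [0.4471, -0.1724, 0.3355]
ee_rot: [0.001, 0.727, 0.686, -0.0]
contact_force: [0.2, 0.2, -0.2]
width: 0.0386
gripper_force: 0.0
```

```bash
python3 - <<'E'
from h import *
from rig import get_image,get_state
st=get_state();print(st["clock"],st["position"],st["contact_force"])
s=get_image("scene")["color"];m=redmask(s,(250,250,325,350))
for r in silfit([("scene",m)],.633,-.153,np.arange(.22,.24,.003),pit=range(70,112,2),dx=(-.008,0,.008)):print(r)
im=s.astype(int)
for y in range(256,330,2):print(y,"".join("#" if im[y,x].max()<60 else("w" if im[y,x].min()>75 else ("R" if m[y,x] else ".")) for x in range(240,325)))
a=cv2.imread("pics/scene0.png")[:,:,::-1].astype(int)
# blue basket / bottle / purple unchanged?
for n,(x,y,w,h) in dict(blue=(355,225,60,100),oil=(305,262,25,42),hub=(335,308,28,34),jar=(185,362,40,40),spray=(430,215,30,52),pedal=(210,302,50,40)).items():
    print(n,np.abs(a-im)[y:y+h,x:x+w].mean().round(1))
E
```

```text
24.75 [ 0.44710293 -0.1724007   0.33550009] [ 0.23410315  0.15297011 -0.18542542]
(0.624, np.float64(0.22), 100, 0.008)
(0.62, np.float64(0.22), 98, 0.008)
(0.616, np.float64(0.226), 96, 0.008)
(0.616, np.float64(0.223), 100, 0.008)
256 ..........................................wwwwwwwww..................................
258 ..............................................wwwwwwww...............................
260 .................................................wwwwwwwww...........................
262 .....................................................wwwwwwww........................
264 ........................................................wwwwwwwwww...................
266 ....................................www.....................wwwwwwwwwwwwwww..........
268 ....................................www........................wwwwwwwwwww...........
270 ....................................wwww........................wwwwwwwww............
272 .....................................wwww.................#.....wwwwwww..............
274 ......................................www............
[... 1815 characters left out ...]
.................
316 .wwww.###.wwwww.......................RRRRRR##RRRR......#####........................
318 wwwwww.####...........................RRRRRRRRR...##....###.#........................
320 wwwwww.#####..........................RRRRRR##R.........##.##........................
322 www....######.........................RRRRRR#RR.........#####..www...................
324 ....#########..........................RRRRRR..............##..wwwww.................
326 ###########...............................R.............#####..wwwwwww...............
328 ###########..............................................###..wwwwwwwww..............
blue 6.6
oil 4.4
hub 5.2
jar 4.5
spray 4.6
pedal 5.0
```

>>> send_rows --steps '[-0.1,0,0,0,0,-0.1,0,0,0,0,-0.1,0,0,0,0,-0.1,0,0,0,0,-0.1,0,0,0,0,-0.1,0,0,0,0,-0.1,0,0,0,0,-0.1,0,0,0,0,-0.1,0,0,0,0,-0.1,0,0,0,0]'

```text
clock: 25.8
position: [0.4506, -0.1731, 0.3335]
ee_rot: [0.0, 0.727, 0.687, 0.0]
contact_force: [-0.3, 0.2, -0.1]
width: 0.038
gripper_force: 0.0
```

```bash
python3 -c "
from rig import sign_off
print(sign_off())"
```

```text
the job is handed in; nothing more can be done
None
```

The red basket was stood upright on the mat and released, then hung by its handle on the free hook and released; the job was handed in at about 26 s, with the blue basket and the loose items I compared in the scene picture unchanged.

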